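# Check the corner of a stone display case with a square

### The arm

A 6-joint arm with a two-finger parallel gripper is mounted at the origin on the work surface. World frame = base frame: x ahead of the robot, y to its left, z up, the work surface at z = 0. Lengths are in m, angles in rad, forces in N, time in s.
With the tool pointing down it reaches from about 0.225 to 0.875 m from the base axis. Payload 3.4 kg.
Tool frame: the origin (TCP) lies at the very end of the fingers, on their centre line; the grasp point (between the pads) lies 19 mm behind it; z points along the fingers, y is the line along which they close (so a half turn about z gives the same grasp; the last joint's range is limited). The gripper opens to 85 mm and grips with 20 to 120 N. Pads are 22 mm wide; open, the fingers measure 114 mm over their backs; the gripper's body (76 mm by 85 mm) begins 54 mm behind the grasp point. The pads swing forward as they close: fully open they stand 13 mm farther back than shut.
Start: joints at [-1.349, 0.276, 1.505, -0, 1.361, -0.121], TCP at [0.193, -0.542, 0.231] pointing down, gripper open.
Joint ranges: [-2.89, 2.89], [-0.75, 2.08], [0.22, 2.7], [-1.18, 4.32], [0.11, 2.71], [-2.7, 2.7]. Speed limits (rad/s): [2.57, 2.57, 3.14, 3.14, 3.14, 3.14].

### API

Orientations are given as a unit quaternion [w, x, y, z].
In Python, from rig import readout, vision, manip gives the robot as it stands.
- The arm moves only by the shell command python3 -m handwheel 'ROWS' [FORCE]. ROWS is JSON, a list of rows, each a list of 3 entries, a list of its own where there are three numbers: the shift along the tool's x, y, z in mm, then the turn, a rotation vector about the tool's x, y, z in units of 6 degrees (1.0 is 6 degrees), then the closure, from -1 (fully open) to 1 (shut), so that 0 is half open. A call has 1 to 20 rows; each row shifts and turns the commanded pose from where the row before left it, along the tool's axes as they then stand; what a row does not reach is not made up. A row lasts 1/8 s, in which the tool goes at most 62.5 mm and 10.7 degrees, less where a joint would pass 70% of its speed; a pose out of reach is approached as far as the arm can. A call is refused whole if a number of a shift passes 62.5 or a number of a turn 1, either way. A call with a gripper value outside its range is refused whole. The fingers move at their own pace and stop on an object; FORCE is the grip in N (left out, the last holds). Time passes only in rows, so rows that do not move let the fingers close. It gives the time, the measured TCP pose, the force, the opening and the grip force at its end, in the units of the state.
- readout.get_state(): the state, without advancing time (a new reading comes with each control period).
- vision.get_image(name): name is "side" or "top" or "wrist"; returns the picture (384x512x3 uint8, blue, green, red); there is no depth.
- vision.camera_params(name): a dict with "intrinsics" (3x3 intrinsics, pixels), "rvec" (rotation vector, rad) and "tvec" (3), from world to camera coordinates, as OpenCV has them; the wrist camera has in their place "hand_eye" (4x4, takes a point from camera to tool coordinates, whose origin is the TCP and whose axes are the flange's). Camera axes: x right, y down, z forward; pixel columns grow to the right and rows downward; lengths in m; the calibration is good to about 2 mm. A picture is of the moment at which its call begins: read the wrist's pose just before it. camera_params takes no time and is no camera call.
- manip.sign_off(): hands the job in; it is judged then, once.
The state is a dict: "clock": time; "qpos": joint angles; "qd": joint speeds; "effort": joint torques, N m; "position": TCP position; "ee_rot": TCP orientation; "contact_force": force on the tool from outside, world axes, zero at the start; "moment": the same for the moment, N m; "width": finger opening in m; "gripper_force": force on a finger pad.
Only numpy, scipy, OpenCV 4.12 (cv2) and the standard library are available. Lean on these libraries where they do the work, as an engineer would, in place of code of your own. Each camera call takes 0.05 s, during which the arm holds its last target. There are 200 camera calls.

### The job

Pick up the steel right-angle square by its upright handle and, holding it just clear of the bench, press its two inner faces against the two outer faces of the wooden stone case's corner that points towards the robot, so that both touch firmly at once, and hold it there for about a second. Then let go and leave the square standing flush around the corner. Leave the similar gauge with the wide angle alone.

Things in the scene. Friction and masses are not known exactly. Their poses are not given: they have to be found in the camera images.
- square: Loose steel right-angle square, 0.25-0.5 kg. Legs 90 mm long from the inner corner, 10 thick, 25 high. Origin: inner corner, at the underside; legs run along +x (inner face y=0) and +y (inner face x=0), metal on the negative side. Wooden handle 22x22 mm, sides along x and y, centred at x=-13, y=-13 mm, 25 to 87 mm up, on a 26x26 foot. Flush = origin and axes match case.
- case: Open case of smooth lacquered wood (slippery, friction about 0.25), 180x130 mm, walls 32 mm high, 9 thick, divided, cut stones inside (none above the walls); fixed to the bench. Origin: outer corner pointing to the robot, bench level. Long outer face along +x (at y=0), short one along +y (at x=0); the case fills the +x +y side. This body carries the long wall.
- case_end: The short end wall of that case: outer face at x=0, along +y to 130 mm, 32 mm high, 9 thick. Same origin and axes as case; fixed to it.
- mitre_gauge: The other steel gauge, not to be used: same leg length, height and handle, but the legs stand at 135 degrees. Origin: inner corner, underside; legs 22.5 degrees clockwise of +x and 22.5 anticlockwise of +y; handle centre x=-13, y=-13 mm.
Things that resemble listed ones, but are neither listed nor needed, are in the scene too. What is shaped like the square but red is not meant. Leave any orange look-alike of the case alone.

How it is judged:
By the outcome, as a careful person would: the job done as asked, in the order asked, and still so for the second after the job is handed in, with the robot touching nothing.
It also fails if it takes over 48 s, if anything falls off the work surface, if the arm or the gripper's body presses on something with over 40 N, if the wrist force passes 120 N, or if a joint passes its speed limit or range.

## Working session

There is one attempt and no reset: what is moved stays moved. The work goes in short steps, Python scripts to look and compute and a shell command to move; the robot and the scene stay as the last step left them, time stands still between calls to the robot, and variables do not carry over. Pictures are saved under pics/ and viewed, at most 10 in all, crops included, and the job is handed in when it is done.

```bash
mkdir -p pics
python3 - <<'E'
from rig import readout, vision, manip
import cv2,numpy as np
s=readout.get_state()
for k in s: print(k,np.round(s[k],4))
for n in ("top","side"):
    im=vision.get_image(n); cv2.imwrite(f"pics/{n}0.png",im)
    p=vision.camera_params(n); print(n,{k:np.round(v,4).tolist() for k,v in p.items()})
print(vision.camera_params("wrist"))
a=cv2.imread("pics/top0.png"); cv2.imwrite("pics/top0b.png",cv2.resize(a,(800,600),interpolation=cv2.INTER_CUBIC))
E
```

```text
clock 0.0
qpos [-1.349   0.2766  1.5062  0.      1.3607 -0.121 ]
qd [-0.0024 -0.0006 -0.0012 -0.0006  0.0012  0.0006]
effort [ 5.00000e-04 -4.16773e+01 -2.45803e+01 -4.00000e-04  1.11000e-02
  0.00000e+00]
position [ 0.1932 -0.541   0.2304]
ee_rot [-9.000e-04  9.853e-01  1.706e-01 -0.000e+00]
contact_force [-0.0632  0.5464 -0.1992]
moment [-0.0005  0.0411  0.0008]
gripper_force 0.0
width 0.0854
top {'intrinsics': [[401.9815, 0.0, 250.1209], [0.0, 401.9815, 193.292], [0.0, 0.0, 1.0]], 'rvec': [2.2026, -2.1702, 0.1254], 'tvec': [0.0668, 0.334, 1.1178]}
side {'intrinsics': [[355.8752, 0.0, 253.1169], [0.0, 355.8752, 196.3088], [0.0, 0.0, 1.0]], 'rvec': [0.972, -2.2969, 1.2047], 'tvec': [0.2906, 0.1418, 0.9594]}
{'intrinsics': array([[278.08039438,   0.        , 252.68508637],
       [  0.        , 278.08039438, 190.51756733],
       [  0.        ,   0.        ,   1.        ]]), 'hand_eye': array([[ 6.03647880e-04, -9.55815686e-01, -2.93966000e-01,
         7.41064397e-02],
       [ 9.99999499e-01,  8.11768396e-04, -5.85963648e-04,
        -7.13233782e-04],
       [ 7.98705555e-04, -2.93965499e-01,  9.55815697e-01,
        -1.42769516e-01],
       [ 0.00000000e+00,  0.00000000e+00,  0.00000000e+00,
         1.00000000e+00]])}
```

View pics/top0b.png

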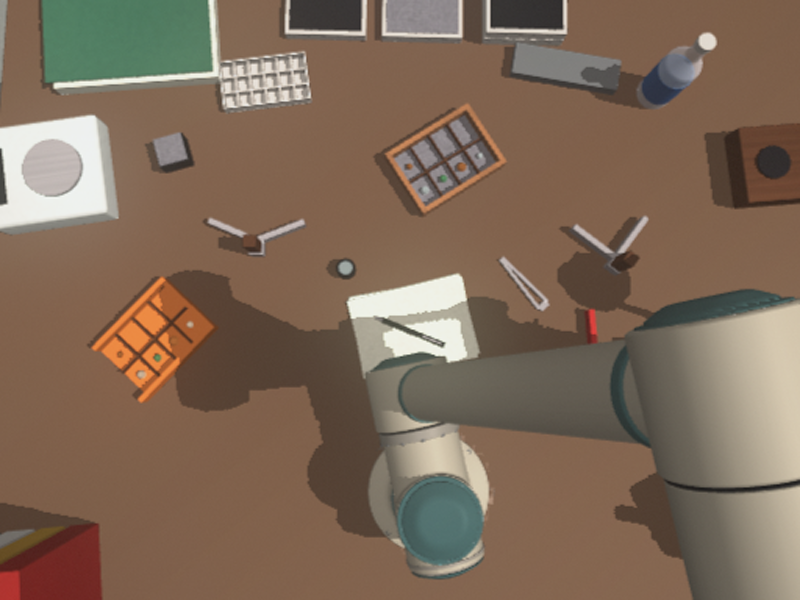

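View pics/side0.png

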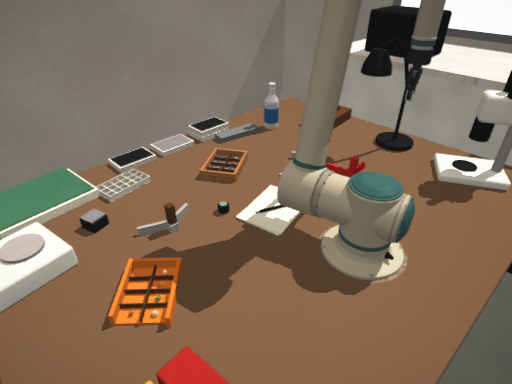

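The top view (800x600 scale) shows the wooden case at about (445,158) and the orange decoy at (150,340). The 90° square is at about (615,255) and the 135° gauge at about (258,240). Next I'll enlarge the case and the square and read off their corners.

```bash
cat > h.py <<'E'
from rig import readout, vision, manip
import cv2,numpy as np
from scipy.spatial.transform import Rotation as R
def qR(q): return R.from_quat([q[1],q[2],q[3],q[0]])
def cam(n,s=None):
    p=vision.camera_params(n); K=np.array(p["intrinsics"])
    if n!="wrist":
        Rm=cv2.Rodrigues(np.array(p["rvec"]))[0]; return K,Rm,np.array(p["tvec"]).ravel()
    s=s or readout.get_state(); T=np.eye(4); T[:3,:3]=qR(s["ee_rot"]).as_matrix(); T[:3,3]=s["position"]
    M=np.linalg.inv(T@np.array(p["hand_eye"])); return K,M[:3,:3],M[:3,3]
def proj(c,P):
    K,Rm,t=c; q=(np.atleast_2d(P)@Rm.T+t)@K.T; return q[:,:2]/q[:,2:]
def back(c,uv,z):
    K,Rm,t=c; uv=np.atleast_2d(uv); d=np.c_[uv,np.ones(len(uv))]@np.linalg.inv(K).T@Rm; o=-Rm.T@t
    return o+d*((np.broadcast_to(z,len(uv))-o[2])/d[:,2])[:,None]
E
python3 - <<'E'
from h import *
c=cam("top")
print(proj(c,[[0,0,0],[.4,0,0],[.4,.2,0],[.4,-.2,0]])*800/512)
a=cv2.imread("pics/top0.png")
A=cv2.resize(a[60:144,240:330],None,fx=6,fy=6,interpolation=cv2.INTER_CUBIC)[:504]
B=cv2.resize(a[130:180,355:425],None,fx=6,fy=6,interpolation=cv2.INTER_CUBIC)
o=np.zeros((560,800,3),np.uint8)
# stack: case x5, square x5
A=cv2.resize(a[62:142,240:330],None,fx=4.8,fy=4.8,interpolation=cv2.INTER_CUBIC)
B=cv2.resize(a[130:180,357:422],None,fx=5.6,fy=5.6,interpolation=cv2.INTER_CUBIC)
o[:A.shape[0],:A.shape[1]]=A; o[:B.shape[0],434:434+B.shape[1]]=B
cv2.imwrite("pics/crop1.png",o)
E
```

```text
[[428.34992918 489.68550834]
 [430.1542313  266.99679976]
 [321.05741462 265.11839633]
 [538.36874004 268.86001182]]
```

View pics/crop1.png

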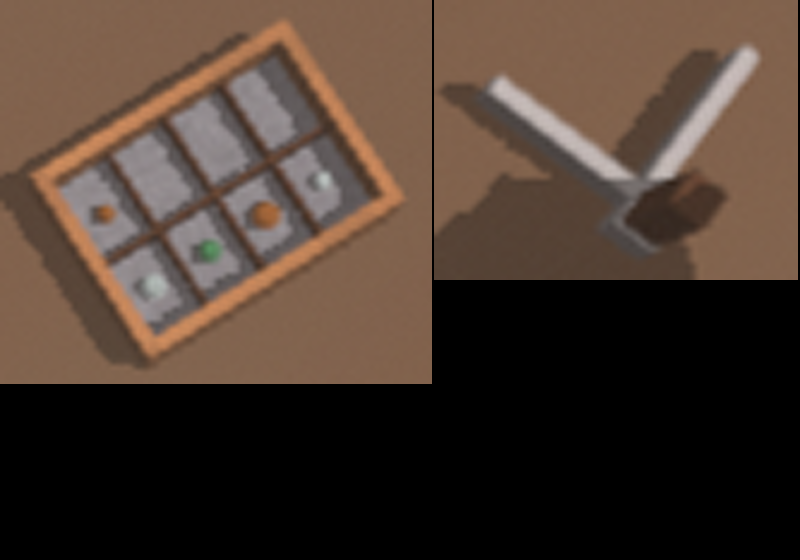

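The crop shows the case's near corner at (152,357), its long end at (406,196) and its short end at (31,177). The square's inner corner is at about (643,180), with leg ends at (741,44) and (500,76), and its dark handle leans towards lower right.

```bash
cat >> h.py <<'E'
from scipy.optimize import least_squares
def fit(obs,x0):
    """obs: list of (cam, local Nx3, uv Nx2) -> x,y,yaw"""
    def f(v):
        Rz=R.from_euler('z',v[2]).as_matrix(); 
        return np.concatenate([(proj(c,np.array(L)@Rz.T+[v[0],v[1],0])-uv).ravel() for c,L,uv in obs])
    r=least_squares(f,x0,x_scale=[.01,.01,.1],loss='soft_l1'); return r.x,r.fun.reshape(-1,2)
E
python3 - <<'E'
from h import *
c=cam("top")
u=(np.array([[152,357],[406,196],[287,20],[31,177]])+.5)/4.8-.5+[240,62]
L=[[0,0,.032],[.18,0,.032],[.18,.13,.032],[0,.13,.032]]
x,r=fit([(c,L,u)],[.4,0,-1]); print("case",x,np.degrees(x[2]),np.round(r,1).tolist())
u=(np.array([[643,181],[741,44],[760,58],[500,76],[488,90]])-[434,0]+.5)/5.6-.5+[357,130]
L=[[0,0,.025],[.09,0,.025],[.09,-.01,.025],[0,.09,.025],[-.01,.09,.025]]
x,r=fit([(c,L,u)],[.4,-.3,-.6]); print("sq",x,np.degrees(x[2]),np.round(r,1).tolist())
h=R.from_euler('z',x[2]).apply([-.013,-.013,0])[:2]+x[:2]; print("handle",h)
E
```

```text
case [ 0.49325307  0.01474153 -0.98315854] -56.330834650366555 [[0.1, 0.3], [0.1, 0.3], [-0.3, -0.4], [0.2, -0.3]]
sq [ 0.42699493 -0.33393192 -0.63966983] -36.650381295864996 [[-0.2, 0.3], [0.5, 0.0], [-0.0, -0.3], [-0.2, -0.1], [-0.1, 0.1]]
handle [ 0.40880503 -0.33660163]
```

```bash
python3 -m handwheel '[[[39,-17,0],[0,0,-0.0],-0.2],[[39,-17,0],[0,0,0],-0.2],[[39,-17,0],[0,0,0],-0.2],[[39,-17,0],[0,0,0],-0.2],[[39,-17,0],[0,0,0],-0.2],[[39,-17,0],[0,0,0],-0.2],[[38,-17,0],[0,0,0],-0.2],[[0,0,10],[0,0,-0.93],-0.2],[[0,0,10],[0,0,-0.93],-0.2],[[0,0,10],[0,0,-0.93],-0.2],[[0,0,0],[0,0,-0.93],-0.2],[[0,0,0],[0,0,-0.94],-0.2],[[0,0,0],[0,0,-0.94],-0.2],[[0,0,0],[0,0,0],-0.2],[[0,0,0],[0,0,0],-0.2]]' 30
python3 - <<'E'
from h import *
s=readout.get_state(); im=vision.get_image("wrist")
print(s["position"],qR(s["ee_rot"]).as_matrix()[:2,:2],s["clock"])
cv2.imwrite("pics/w1s.png",im)
cv2.imwrite("pics/w1.png",cv2.resize(im,(800,600),interpolation=cv2.INTER_CUBIC))
top=vision.get_image("top"); cv2.imwrite("pics/top1s.png",top)
E
```

```text
clock: 1.98
position: [0.4093, -0.338, 0.2011]
ee_rot: [-0.0, 0.894, 0.447, -0.0]
contact_force: [-0.1, 0.7, -0.8]
width: 0.0511
gripper_force: 0.0
[ 0.40933669 -0.33799428  0.20110428] [[ 0.59958125  0.80031382]
 [ 0.80031389 -0.59958121]] 1.975
```

View pics/w1.png

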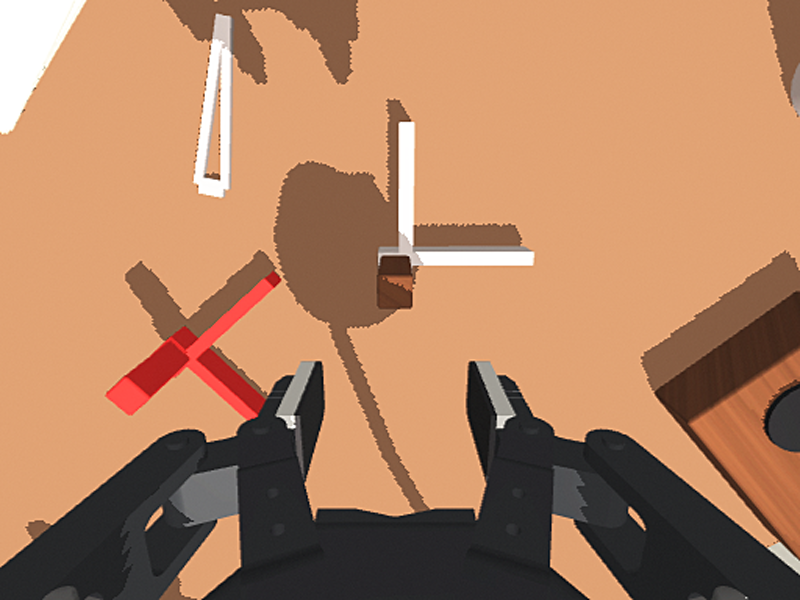

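The wrist view shows the square aligned with the tool axes. The inner corner is at about (413,248), the +y leg end at (398–414,122), the +x leg end at (534,252–265) and the handle top at (378–412, 276–308). The red look-alike is to the left at (190,350).

Run:
```python
from h import *
s=readout.get_state(); c=cam("wrist",s)
k=1/1.5625
u=np.array([[413.5,248],[414,122],[399,122],[534,251.5],[534,265]])*k-.2
L=[[0,0,.025],[0,.09,.025],[-.01,.09,.025],[.09,0,.025],[.09,-.01,.025]]
x,r=fit([(c,L,u)],[.427,-.334,-.64]); print("legs",x,np.degrees(x[2]),np.round(r,1).tolist())
print("handle",R.from_euler('z',x[2]).apply([-.013,-.013,0])[:2]+x[:2])
print("handletop px pred",proj(c,R.from_euler('z',x[2]).apply([[-.024,-.024,.087],[-.002,-.024,.087],[-.002,-.002,.087],[-.024,-.002,.087]])+[x[0],x[1],0])/k)
hp=R.from_euler('z',x[2]).apply([-.013,-.013,0])[:2]+x[:2]-np.array(s["position"])[:2]
print("tool dxy mm",qR(s["ee_rot"]).inv().apply([*hp,0])*1e3, "tool yaw",np.degrees(np.arctan2(*qR(s["ee_rot"]).as_matrix()[:2,1][::-1])))
```

```text
legs [ 0.42673105 -0.33520134 -0.63671639] -36.48116204324893 [[-0.2, 2.4], [0.1, -0.2], [0.3, -0.1], [0.2, -0.2], [-0.6, -0.4]]
handle [ 0.40854911 -0.33792476]
handletop px pred [[378.05586946 308.75227714]
 [413.33626767 308.58699776]
 [413.6036318  274.30161665]
 [377.46157566 274.47665127]]
tool dxy mm [-4.29713586e-01 -7.51385888e-01  1.11692639e-04] tool yaw -36.80881334660712
```

```bash
python3 -m handwheel '[[[-0.4,-0.7,31],[0,0,-0.05],-0.2],[[0,0,31],[0,0,0],-0.2],[[0,0,31],[0,0,0],-0.2],[[0,0,31],[0,0,0],-0.2],[[0,0,31],[0,0,0],-0.2],[[0,0,10],[0,0,0],-0.2],[[0,0,0],[0,0,0],0.2],[[0,0,0],[0,0,0],0.4],[[0,0,0],[0,0,0],1],[[0,0,0],[0,0,0],1],[[0,0,0],[0,0,0],1],[[0,0,0],[0,0,0],1],[[0,0,0],[0,0,0],1]]' 100
```

```text
clock: 3.7
position: [0.4093, -0.3388, 0.0377]
ee_rot: [0.001, 0.893, 0.45, 0.0]
contact_force: [0.1, 0.6, 5.8]
width: 0.0209
gripper_force: 98.4
```

```bash
python3 -m handwheel '[[[0,0,-8],[0,0,0],1],[[0,0,-18],[0,0,0],1],[[0,0,-22],[0,0,0.8],1],[[0,0,-12],[0,0,0.8],1],[[0,0,0],[0,0,0.85],1],[[0,0,0],[0,0,0.85],1],[[0,0,0],[0,0,0],1]]'
python3 - <<'E'
from h import *
s=readout.get_state(); M=qR(s["ee_rot"]); 
print(s["position"],M.as_matrix(),s["contact_force"],s["moment"])
yaw=np.radians(-56.33); Rc=R.from_euler('z',yaw); C=np.array([.4933,.0147,0])
for off in (-.03,0):
    tgt=Rc.apply([-.013+off,-.013+off,0])+C; print(off,tgt, M.inv().apply(tgt-np.array([*s["position"][:2],0]))*1e3)
m=M.as_matrix(); print("sq yaw",np.degrees(np.arctan2(m[1,1],m[0,1])))
E
```

```text
clock: 4.58
position: [0.4082, -0.3375, 0.0961]
ee_rot: [-0.001, 0.957, 0.291, -0.0]
contact_force: [0.2, 0.8, -3.9]
width: 0.021
gripper_force: 98.1
[ 0.40815871 -0.33745314  0.096086  ] [[ 8.31006019e-01  5.56262748e-01 -8.66639489e-04]
 [ 5.56263378e-01 -8.31005570e-01  8.92366632e-04]
 [-2.23791927e-04 -1.22364185e-03 -9.99999226e-01]] [ 0.2285434   0.79049766 -3.88948775] [ 0.00083303  0.11472776 -0.00907773]
-0.03 [0.43367391 0.02664694 0.        ] [ 223.73882493 -288.37603725    0.30279828]
0 [0.47527351 0.01831187 0.        ] [ 253.67184509 -258.30923807    0.25930848]
sq yaw -56.202237427740926
```

```bash
python3 -m handwheel '[[[14,-18,0],[0,0,0],1],[[28,-36,0],[0,0,0],1],[[28,-36,0],[0,0,0],1],[[28,-36,0],[0,0,0],1],[[28,-36,0],[0,0,0],1],[[28,-36,0],[0,0,0],1],[[28,-36,0],[0,0,0],1],[[28,-36,0],[0,0,0],1],[[14,-18,0],[0,0,0],1],[[0,-0.4,0],[0,0,0],1],[[0,0,0],[0,0,0],1],[[0,0,0],[0,0,0],1]]'
python3 - <<'E'
from h import *
s=readout.get_state(); print(s["position"],s["ee_rot"],s["contact_force"])
im=vision.get_image("wrist"); cv2.imwrite("pics/w2s.png",im)
cv2.imwrite("pics/w2.png",cv2.resize(im,(800,600),interpolation=cv2.INTER_CUBIC))
E
```

```text
clock: 6.08
position: [0.4345, 0.0257, 0.0962]
ee_rot: [0.0, 0.957, 0.29, -0.0]
contact_force: [0.1, -0.2, -3.4]
width: 0.0211
gripper_force: 98.7
[0.43446768 0.02567061 0.09624841] [ 8.35173422e-05  9.57071073e-01  2.89853285e-01 -1.68080878e-04] [ 0.07151799 -0.23633538 -3.36971153]
```

View pics/w2.png

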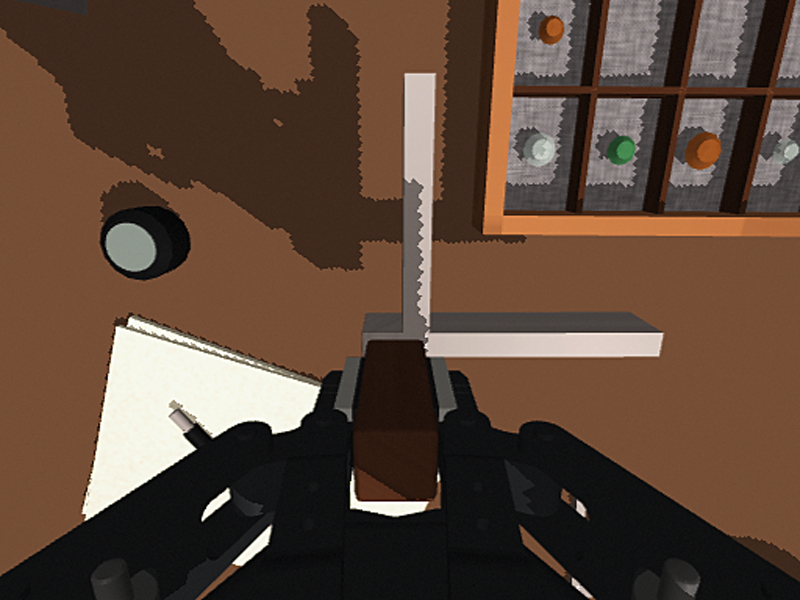

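The wrist view shows the held square: handle at (397,420), +y leg end at (405–436,73), +x leg end at (662,333–356). The case corner is at about (490,234). I'll overlay the predicted outlines to check the fit.

```bash
cat >> h.py <<'E'
def box(c,im,o,yaw,x0,x1,y0,y1,z0,z1,col,k):
    Rz=R.from_euler('z',yaw)
    P=[[x,y,z] for z in (z0,z1) for x,y in ((x0,y0),(x1,y0),(x1,y1),(x0,y1))]
    q=(proj(c,Rz.apply(P)+o)+.5)*k
    for b in (0,4): cv2.polylines(im,[np.int32(q[b:b+4]*16)],True,col,1,cv2.LINE_AA,4)
    for i in range(4): cv2.line(im,*[tuple(int(v) for v in q[j]*16) for j in (i,i+4)],col,1,cv2.LINE_AA,4)
E
python3 - <<'E'
from h import *
s=readout.get_state(); c=cam("wrist",s); M=qR(s["ee_rot"]); m=M.as_matrix(); yaw=np.arctan2(m[1,1],m[0,1])
im=cv2.imread("pics/w2s.png"); k=4; im=cv2.resize(im,None,fx=k,fy=k,interpolation=cv2.INTER_CUBIC)
C=np.array([.4933,.0147,0]); cy=np.radians(-56.33)
box(c,im,C,cy,0,.18,0,.13,0,.032,(255,255,0),k)
o=np.array(s["position"])+R.from_euler('z',yaw).apply([.013,.013,0]); o[2]-=.0377
print(o,np.degrees(yaw))
box(c,im,o,yaw,-.01,0,-.01,.09,0,.025,(0,255,0),k); box(c,im,o,yaw,-.01,.09,-.01,0,0,.025,(0,255,0),k)
box(c,im,o,yaw,-.024,-.002,-.024,-.002,.025,.087,(255,0,255),k)
cv2.imwrite("pics/w2o.png",cv2.resize(im[100:1060,880:1780],(800,853))[0:600]) 
print(im.shape)
E
```

```text
[0.45259706 0.02198301 0.0585662 ] -56.320267688153535
(1536, 2048, 3)
```

View pics/w2o.png

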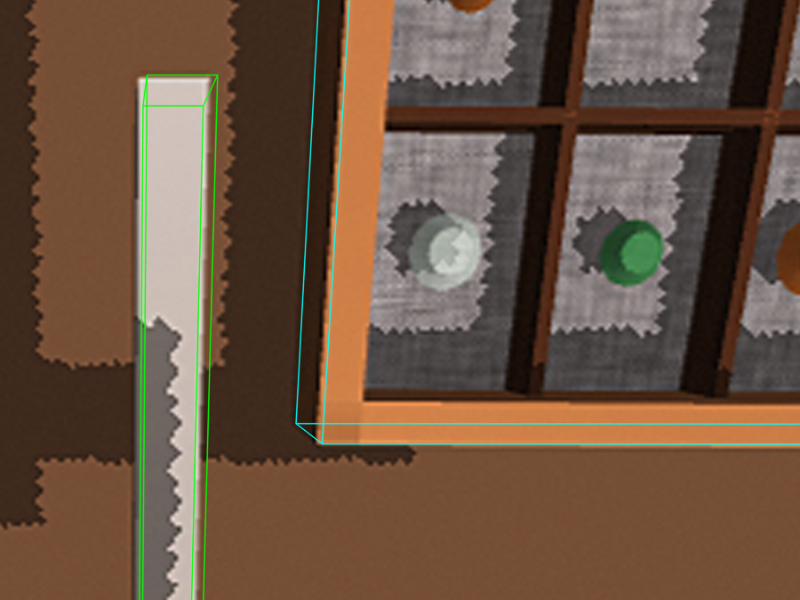

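```bash
python3 -m handwheel '[[[0,0,20],[0,0,0],1],[[0,0,20],[0,0,0],1],[[0,0,12],[0,0,0],1],[[0,0,3],[0,0,0],1],[[8,8,0],[0,0,0],1],[[8,8,0],[0,0,0],1],[[5,5,0],[0,0,0],1],[[0,0,0],[0,0,0],1],[[0,0,0],[0,0,0],1]]'
cat > st.py <<'E'
from h import *
s=readout.get_state(); M=qR(s["ee_rot"]); m=M.as_matrix(); yaw=np.arctan2(m[1,1],m[0,1])
Rc=R.from_euler('z',np.radians(-56.33)); C=np.array([.4933,.0147,0])
o=np.array(s["position"])+R.from_euler('z',yaw).apply([.013,.013,0])
print("t %.2f"%s["clock"],"sq in case mm",np.round(Rc.inv().apply(o-C)*1e3,2),"yaw",np.round(np.degrees(yaw)+56.33,2),"F case",np.round(Rc.inv().apply(s["contact_force"]),1),"M",np.round(Rc.inv().apply(s["moment"]),2),"tilt",np.round(np.degrees(m[:2,2]),2))
E
python3 st.py
```

```text
clock: 7.25
position: [0.4633, 0.0205, 0.0412]
ee_rot: [-0.0, 0.957, 0.29, -0.0]
contact_force: [-0.0, 0.4, -3.3]
width: 0.0207
gripper_force: 98.6
t 7.25 sq in case mm [-8.51 -8.7  41.2 ] yaw 0.08 F case [-0.4  0.2 -3.3] M [-0.09  0.11  0.03] tilt [-0.06  0.  ]
```

```bash
python3 -m handwheel '[[[3,3,0],[0,0,0],1],[[3,3,0],[0,0,0],1],[[1,1,0.5],[0,0,0],1],[[0,0,0],[0,0,0],1]]' | grep -v grip; python3 st.py
python3 -m handwheel '[[[1,1,0],[0,0,0],1],[[0,0,0],[0,0,0],1]]' >/dev/null; python3 st.py
python3 -m handwheel '[[[1,1,0],[0,0,0],1],[[0,0,0],[0,0,0],1]]' >/dev/null; python3 st.py
```

```text
clock: 7.75
position: [0.4736, 0.0185, 0.0407]
ee_rot: [0.0, 0.957, 0.29, -0.0]
contact_force: [0.5, -0.7, -3.5]
width: 0.0206
t 7.75 sq in case mm [-1.09 -1.25 40.71] yaw 0.07 F case [ 0.8  0.  -3.5] M [-0.1   0.08 -0.05] tilt [-0.01 -0.  ]
t 8.00 sq in case mm [-0.23 -0.53 40.69] yaw 0.07 F case [ 0.8 -0.5 -4. ] M [-0.18  0.1  -0.06] tilt [-0.03 -0.01]
t 8.25 sq in case mm [ 2.000e-02 -3.100e-01  4.053e+01] yaw 0.05 F case [-2.1 -3.1 -3.1] M [-0.58  0.3  -0.2 ] tilt [-0.15  0.01]
```

```bash
for i in 1; do python3 -m handwheel '[[[1,1,0],[0,0,0],1],[[0,0,0],[0,0,0],1]]' >/dev/null; python3 st.py; done
python3 -m handwheel '[[[0.5,1,0],[0,0,0],1],[[0,0,0],[0,0,0],1]]' >/dev/null; python3 st.py
```

```text
t 8.50 sq in case mm [ 0.09 -0.14 40.32] yaw 0.03 F case [-3.9 -3.4 -1.9] M [-0.82  0.7  -0.37] tilt [-0.29  0.05]
t 8.75 sq in case mm [ 0.13 -0.13 40.18] yaw 0.02 F case [-5.7 -4.5 -1. ] M [-0.87  1.03 -0.24] tilt [-0.39  0.1 ]
```

```bash
python3 -m handwheel '[[[1,1,-0.3],[0,0,0],1],[[1,1,0],[0,0,0],1],[[0,0,0],[0,0,0],1]]' >/dev/null; python3 st.py
python3 -m handwheel '[[[1,1,-0.3],[0,0,0],1],[[1,0.7,0],[0,0,0],1],[[0,0,0],[0,0,0],1]]' >/dev/null; python3 st.py
python3 - <<'E'
from h import *
im=vision.get_image("wrist"); sd=vision.get_image("side")
a=cv2.resize(im[0:250,190:490],(800,600*1000//900))[:600]
o=np.zeros((600,800,3),np.uint8); A=cv2.resize(im[0:240,200:420],(550,600),interpolation=cv2.INTER_CUBIC); B=cv2.resize(sd[130:230,180:262],(246,300),interpolation=cv2.INTER_CUBIC)
o[:,:550]=A; o[:300,554:800]=B; cv2.imwrite("pics/w3.png",o)
E
```

```text
t 9.12 sq in case mm [ 0.21  0.08 40.  ] yaw -0.01 F case [-9.3 -6.3  1.4] M [-1.21  1.5  -0.35] tilt [-0.69  0.17]
t 9.50 sq in case mm [ 0.25  0.23 39.85] yaw -0.03 F case [-10.8  -8.1   2.1] M [-1.69  1.82 -0.4 ] tilt [-0.97  0.21]
```

View pics/w3.png

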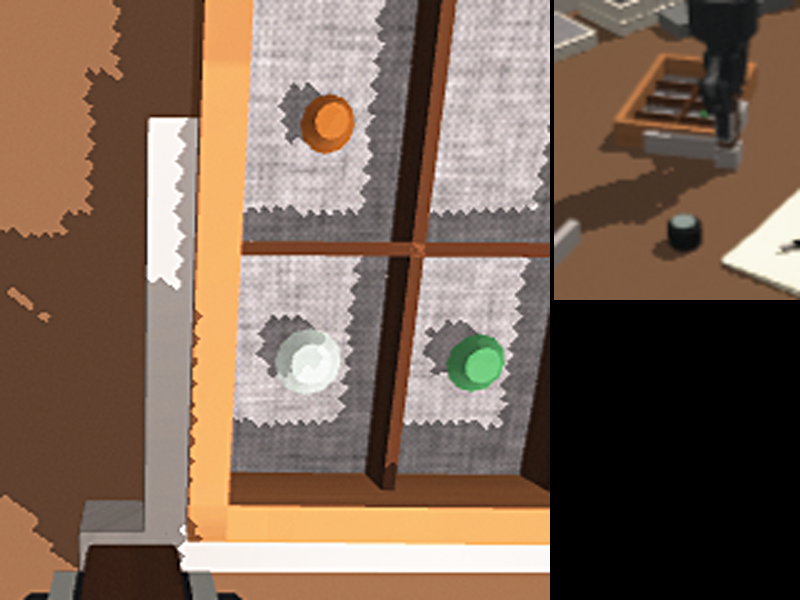

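The picture shows the square around the corner. The +y leg runs along the wall from (187,540) to (197,118), and the wall edge runs from (187,540) to (205,118). The tool has tilted about 1° under load, so I'll straighten that out and check again.

```bash
python3 -m handwheel '[[[0,0,-0.3],[-0.06,0.06,0],1],[[0,0,0],[-0.06,0.06,0],1],[[0,0,0],[0,0,0],1],[[0,0,0],[0,0,0],1]]' >/dev/null; python3 st.py
python3 - <<'E'
from h import *
s=readout.get_state(); c=cam("wrist",s); M=qR(s["ee_rot"])
im=vision.get_image("wrist"); cv2.imwrite("pics/w4s.png",im)
C=np.array([.4933,.0147,0]); Rc=R.from_euler('z',np.radians(-56.33))
o=np.array(s["position"])
# held square: tool frame -> point (x_sq,y_sq,z_sq): tool(x=y_sq+.013,y=x_sq+.013,z=.0377-z)
sq=lambda p: M.apply([[b+.013,a+.013,.0377-z] for a,b,z in p])+o
yy=[0.02,.05,.089]
print("wall top edge",proj(c,Rc.apply([[0,y,.032] for y in yy])+C).round(1).tolist())
print("leg inner edge",proj(c,sq([[0,y,.025] for y in yy])).round(1).tolist())
k=5; B=im[30:150,225:385]; cv2.imwrite("pics/w4.png",cv2.resize(B,(800,600),interpolation=cv2.INTER_CUBIC))
E
```

```text
t 10.10 sq in case mm [ 0.06  0.09 39.27] yaw -0.03 F case [-9.5 -6.6 -4.8] M [-1.47  1.95 -0.39] tilt [-0.01  0.02]
wall top edge [[277.6, 182.5], [279.1, 127.7], [281.4, 45.7]]
leg inner edge [[276.9, 179.8], [278.4, 126.7], [280.5, 47.7]]
```

View pics/w4.png

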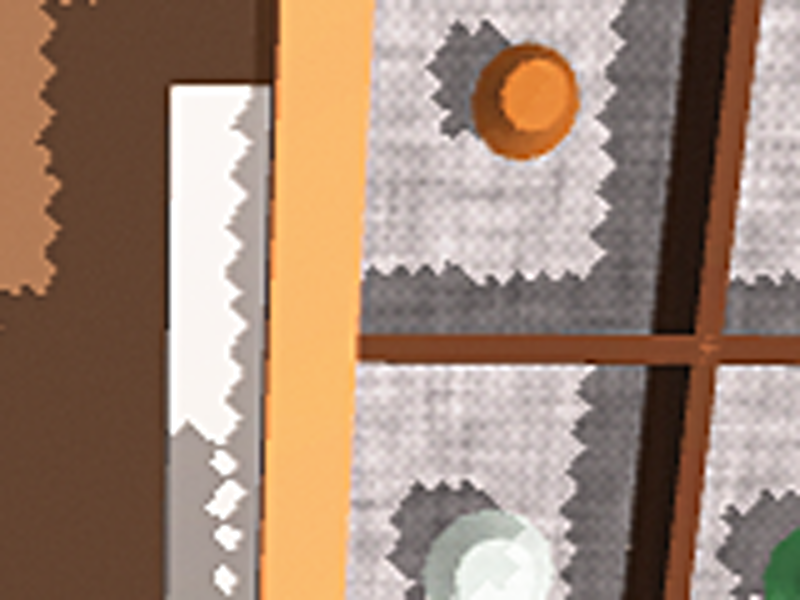

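Now it looks flush, with no visible gap beyond parallax at the +y leg tip (270→277) or lower down (256→260). The yaw moment suggests the square is about 0.2° counter-clockwise of the case, so I'll trim that and hold the press.

```bash
python3 -m handwheel '[[[0.5,0,-0.4],[0,0,0.05],1],[[0.5,0,0],[0,0,0],1],[[0,0,0],[0,0,0],1]]' >/dev/null; python3 st.py
python3 -m handwheel '[[[0.5,0.3,0],[-0.03,0.03,0.03],1],[[0.5,0.2,0],[0,0,0],1],[[0,0,0],[0,0,0],1]]' >/dev/null; python3 st.py
```

```text
t 10.53 sq in case mm [ 0.07  0.24 39.45] yaw -0.25 F case [-8.7 -9.3 -5.1] M [-1.75  1.82 -0.17] tilt [-0.1  -0.03]
t 10.90 sq in case mm [2.000e-02 2.100e-01 3.931e+01] yaw -0.37 F case [ -9.1 -10.8  -4.3] M [-1.96  1.83  0.03] tilt [ 0.02 -0.1 ]
```

```bash
python3 -m handwheel '[[[0.8,1,-0.2],[-0.04,0.04,0],1],[[0.8,1,0],[0,0,0],1],[[0,0,0],[0,0,0],1],[[0,0,0],[0,0,0],1]]' >/dev/null; python3 st.py
python3 -m handwheel '[[[0,0,0],[0,0,0],1],[[0,0,0],[0,0,0],1],[[0,0,0],[0,0,0],1],[[0,0,0],[0,0,0],1],[[0,0,0],[0,0,0],1],[[0,0,0],[0,0,0],1],[[0,0,0],[0,0,0],1],[[0,0,0],[0,0,0],1],[[0,0,0],[0,0,0],1],[[0,0,0],[0,0,0],1],[[0,0,0],[0,0,0],1]]' >/dev/null; python3 st.py
```

```text
t 11.40 sq in case mm [ 0.07  0.22 39.23] yaw -0.38 F case [-13.3 -12.7  -0.8] M [-2.25  2.49  0.07] tilt [ 0.09 -0.09]
t 12.78 sq in case mm [3.000e-02 2.000e-01 3.923e+01] yaw -0.38 F case [-13.5 -12.4  -1. ] M [-2.23  2.46  0.06] tilt [ 0.09 -0.09]
```

Run:
```python
from h import *
s=readout.get_state(); c=cam("wrist",s)
im=vision.get_image("wrist"); sd=vision.get_image("side")
o=np.zeros((600,800,3),np.uint8)
o[:300]=cv2.resize(im[30:230,230:430].transpose(1,0,2),(300,300)).repeat(1,0)[:, :300] if 0 else 0
o[:400,:400]=cv2.resize(im[20:220,240:440],(400,400),interpolation=cv2.INTER_CUBIC)
o[:400,400:]=cv2.resize(im[180:260,230:310],(400,400),interpolation=cv2.INTER_CUBIC)
o[400:,:]=cv2.resize(im[190:240,250:450],(800,200),interpolation=cv2.INTER_CUBIC)
cv2.imwrite("pics/w5.png",o)
```

```text
(no output)
```

View pics/w5.png

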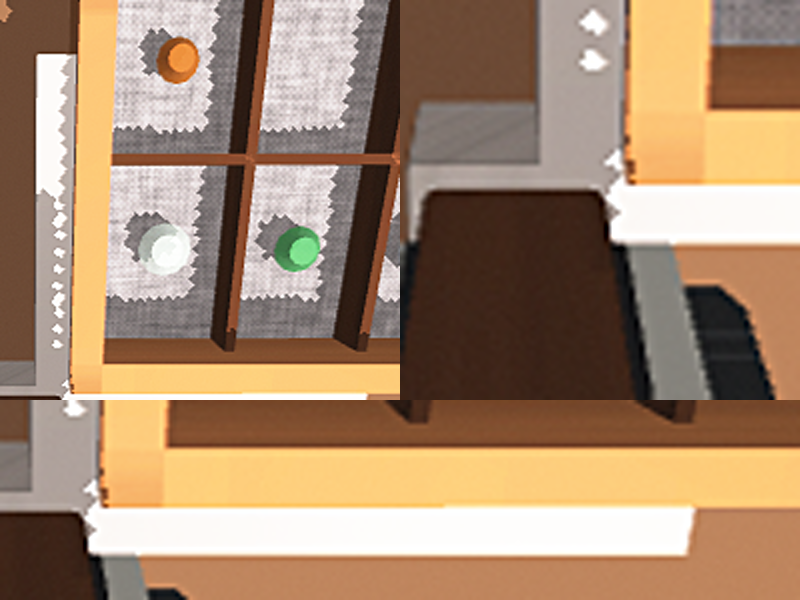

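The square is flush on both faces: no gap along the short wall or along the long wall. I'll raise it slightly, to be sure it's clear of the bench, and hold again.

```bash
python3 -m handwheel '[[[0,0,-1],[0,0,0],1],[[0,0,-0.8],[0,0,0],1],[[0,0,0],[0,0,0],1],[[0,0,0],[0,0,0],1]]' >/dev/null; python3 st.py
python3 -m handwheel '[[[0,0,0],[0,0,0],1],[[0,0,0],[0,0,0],1],[[0,0,0],[0,0,0],1],[[0,0,0],[0,0,0],1],[[0,0,0],[0,0,0],1],[[0,0,0],[0,0,0],1],[[0,0,0],[0,0,0],1],[[0,0,0],[0,0,0],1],[[0,0,0],[0,0,0],1],[[0,0,0],[0,0,0],1]]' >/dev/null; python3 st.py
```

```text
t 13.38 sq in case mm [ 0.08  0.29 40.1 ] yaw -0.38 F case [-11.6  -9.9  -9.2] M [-2.1   2.42  0.1 ] tilt [ 0.07 -0.09]
t 14.62 sq in case mm [ 0.09  0.27 40.09] yaw -0.38 F case [-11.3  -9.5  -8.8] M [-2.14  2.41  0.1 ] tilt [ 0.07 -0.09]
```

```bash
python3 -m handwheel '[[[-1,-1,0.7],[0.03,-0.03,0],1],[[-1,-1,0.7],[0.03,-0.03,0],1],[[-0.5,-0.5,0.6],[0.04,-0.04,0],1],[[0,0,0],[0,0,0],1],[[0,0,0],[0,0,0],1]]' >/dev/null; python3 st.py
python3 -m handwheel '[[[0,0,0.6],[0,0,0],1],[[0,0,0],[0,0,0],1],[[0,0,0],[0,0,0],1]]' >/dev/null; python3 st.py
```

```text
t 15.25 sq in case mm [ 0.08  0.22 40.08] yaw -0.38 F case [-10.2  -9.7   0.1] M [-1.75  1.87  0.05] tilt [-0.33  0.  ]
t 15.62 sq in case mm [ 0.06  0.22 39.71] yaw -0.37 F case [-10.6 -10.9   2.2] M [-1.87  1.84 -0.01] tilt [-0.33  0.  ]
```

```bash
python3 -m handwheel '[[[-1,-1,0],[0.02,-0.02,0],1],[[-1,-1,0],[0.02,-0.02,0],1],[[0,0,0],[0,0,0],1]]' >/dev/null; python3 st.py
python3 -m handwheel '[[[-1,-1,0.3],[0.02,-0.02,0],1],[[0,0,0.3],[0,0,0],1],[[0,0,0],[0,0,0],1]]' >/dev/null; python3 st.py
```

```text
t 16.00 sq in case mm [ 0.05  0.23 39.78] yaw -0.37 F case [-7.  -7.4 -3.1] M [-1.35  1.32 -0.01] tilt [-0.35  0.02]
t 16.38 sq in case mm [ 0.04  0.22 39.73] yaw -0.37 F case [-5.8 -7.2 -1.2] M [-1.29  1.08 -0.02] tilt [-0.36  0.02]
```

```bash
for i in 1 2 3; do python3 -m handwheel '[[[-0.4,-0.3,0.8],[0.01,-0.01,0],1],[[0,0,0],[0,0,0],1],[[0,0,0],[0,0,0],1]]' >/dev/null; python3 st.py; done
```

```text
t 16.75 sq in case mm [3.000e-02 1.700e-01 3.912e+01] yaw -0.37 F case [-5.  -5.7  0.1] M [-1.19  0.99 -0.02] tilt [-0.39  0.03]
t 17.12 sq in case mm [2.000e-02 1.700e-01 3.847e+01] yaw -0.37 F case [-5.2 -6.3  0. ] M [-1.07  0.98  0.02] tilt [-0.41  0.05]
t 17.50 sq in case mm [-0.    0.12 38.27] yaw -0.37 F case [-6.3 -7.7  4.3] M [-1.02  0.91 -0.05] tilt [-0.42  0.06]
```

```bash
python3 -m handwheel '[[[-0.5,-0.5,0.3],[-0.03,0.03,0],1],[[-0.5,-0.5,0.3],[-0.03,0.03,0],1],[[0,0,0],[0,0,0],1]]' >/dev/null; python3 st.py
python3 -m handwheel '[[[-0.4,-0.4,0.4],[0,0,0],1],[[0,0,0],[0,0,0],1],[[0,0,0],[0,0,0],1]]' >/dev/null; python3 st.py
```

```text
t 17.88 sq in case mm [-0.06  0.09 37.77] yaw -0.37 F case [-4.2 -4.8  1. ] M [-0.94  0.83 -0.03] tilt [ 0.22 -0.07]
t 18.25 sq in case mm [-0.1   0.11 37.74] yaw -0.37 F case [-2.8 -4.8  4.3] M [-1.09  0.92  0.03] tilt [ 0.27 -0.08]
```

```bash
python3 -m handwheel '[[[-0.3,-0.2,0.2],[0.02,-0.02,0],1],[[0,0,0],[0,0,0],1],[[0,0,0],[0,0,0],1]]' 20 >/dev/null; python3 st.py
python3 -m handwheel '[[[0,0,0],[0,0,0],0.4],[[0,0,0],[0,0,0],0.2],[[0,0,0],[0,0,0],0.0],[[0,0,0],[0,0,0],-0.1],[[0,0,0],[0,0,0],-0.1],[[0,0,0],[0,0,0],-0.1]]'; python3 st.py
```

```text
t 18.62 sq in case mm [-0.07  0.07 37.73] yaw -0.37 F case [-3.7 -4.8  5.4] M [-0.96  0.84  0.02] tilt [ 0.15 -0.05]
clock: 19.38
position: [0.4772, 0.0182, 0.0372]
ee_rot: [0.001, 0.958, 0.286, 0.003]
contact_force: [-0.9, 0.1, 0.5]
width: 0.0469
gripper_force: 0.0
t 19.38 sq in case mm [ 1.23  1.44 37.23] yaw -0.41 F case [-0.5 -0.7  0.5] M [ 0.02 -0.02  0.01] tilt [ 0.34 -0.07]
```

Released. I'll go straight up about 100 mm and look.

```bash
python3 -m handwheel '[[[0,0,-10],[0,0,0],-0.1],[[0,0,-25],[0,0,0],-0.1],[[0,0,-30],[0,0,0],-0.1],[[0,0,-30],[0,0,0],-0.1],[[0,0,-10],[0,0,0],-0.1],[[0,0,0],[0,0,0],-0.1],[[0,0,0],[0,0,0],-0.1]]'
python3 - <<'E'
from h import *
im=vision.get_image("wrist"); cv2.imwrite("pics/w6s.png",im)
cv2.imwrite("pics/w6.png",cv2.resize(im[80:236,200:408],(800,600),interpolation=cv2.INTER_CUBIC))
E
```

```text
clock: 20.25
position: [0.4755, 0.0184, 0.1412]
ee_rot: [0.001, 0.958, 0.286, 0.002]
contact_force: [-0.1, -0.2, -0.2]
width: 0.0467
gripper_force: 0.0
```

View pics/w6.png

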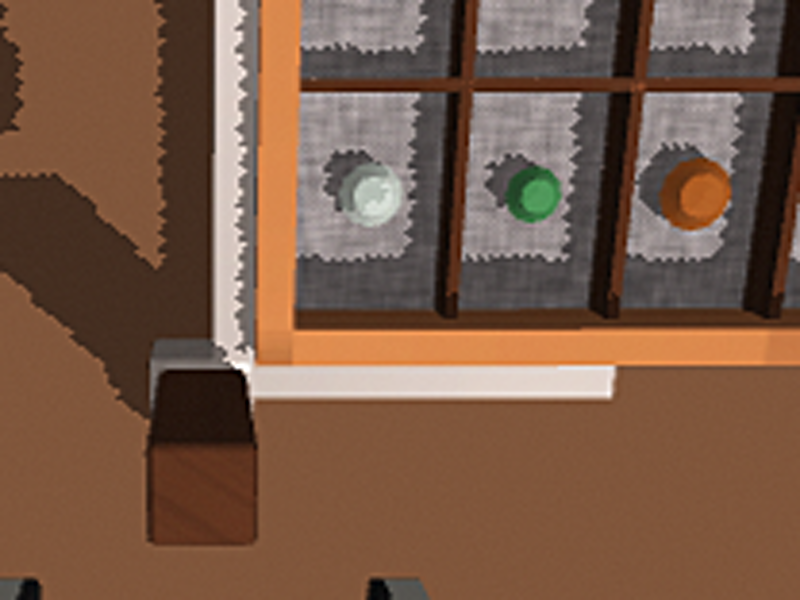

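The square stands upright and flush on both faces: the legs meet the wall edges at (257,200) and (430,366). The gripper is clear.

```bash
python3 -c "
from rig import manip
print(manip.sign_off())"
```

```text
the job is handed in; nothing more can be done
None
```

The square was pressed just clear of the bench against both faces of the case corner at about 10–13 N each for over two seconds, then released; the last picture shows it standing flush, and the job was handed in at about 20 s with the wide-angle gauge untouched.

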